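Fit the sprung beam tube between the two ports

ROBOT

A 7-joint arm with a two-finger parallel gripper is mounted at the origin on the work surface. World frame = base frame: x ahead of the robot, y to its left, z up, the work surface at z = 0. Lengths are in m, angles in rad, forces in N, time in s.
With the tool pointing down it reaches from about 0.425 to 0.925 m from the base axis. Payload 6.8 kg.
Tool frame: the origin (TCP) lies between the finger pads; the fingertips stand 14 mm ahead of it and the grasp point (between the pads) lies 5 mm behind it; z points along the fingers, y is the direction in which the jaws open and shut (so a half turn about z gives the same grasp; the last joint's range is limited). The gripper opens to 85 mm and grips with 20 to 120 N. Pads are 22 mm wide; open, the fingers measure 114 mm over their backs; the gripper's body (76 mm by 85 mm) begins 54 mm behind the grasp point. The pads swing forward as they close: fully open they stand 13 mm farther back than shut.
Start: joints at [-1.401, 0.477, 0.022, 1.555, -0.011, 1.109, -0.083], TCP at [0.185, 0.649, 0.245] pointing down, gripper open.
Joint ranges: [-2.96, 2.96], [-0.34, 2.1], [-1.41, 1.46], [0.24, 2.44], [-1.37, 4.51], [0.17, 1.92], [-2.96, 2.96]. Speed limits (rad/s): [2.39, 2.39, 3.14, 3.14, 3.14, 3.14, 3.14].

INTERFACE

Orientations are given as a unit quaternion [w, x, y, z].
In Python, from station import bot gives the robot as it stands.
- The arm moves only by the shell command python3 -m crank 'ROWS' [FORCE]. ROWS is JSON, a list of rows, each a list of 3 entries, a list of its own where there are three numbers: the shift along the tool's x, y, z in m, then the turn, a rotation vector about the tool's x, y, z in degrees, then the finger opening in m, from 0 to 0.0854. A call has 1 to 10 rows; each row shifts and turns the commanded pose from where the row before left it, along the tool's axes as they then stand; what a row does not reach is not made up. A row lasts 1/8 s, in which the tool goes at most 62.5 mm and 10.7 degrees, less where a joint would pass 70% of its speed; a pose out of reach is approached as far as the arm can. A call is refused whole if a number of a shift passes 0.0625 or a number of a turn 10.7, either way. A call with a gripper value outside its range is refused whole. The fingers move at their own pace and stop on an object; FORCE is the grip in N (left out, the last holds). Time passes only in rows, so rows that do not move let the fingers close. It gives the time, the measured TCP pose, the force and the opening at its end, in the units of the state.
- bot.get_obs(): the state, without advancing time (a new reading comes with each control period).
- bot.read_camera(name): name is "scene" or "top" or "wrist"; returns (picture, depth): 480x640x3 uint8, red, green, blue; 480x640 float32, m along the optical axis (not along the pixel's ray), 0 where there is no reading.
- bot.calibration(name): a dict with "fx", "fy", "cx", "cy" (pixels), "extrinsics" (4x4, takes a point from camera to world coordinates). Camera axes: x right, y down, z forward; pixel columns grow to the right and rows downward; lengths in m; the calibration is good to about 2 mm. A picture is of the moment at which its call begins: read the wrist's pose just before it. calibration takes no time and is no camera call; for the wrist camera it gives the pose at the moment of the call.
- bot.hand_in(): hands the job in, once; it reports no verdict.
The state is a dict: "t": time; "q": joint angles; "joint_vel": joint speeds; "joint_torque": joint torques, N m; "eef_pos": TCP position; "tool_rot": TCP orientation; "contact_force": force on the tool from outside, world axes, zero at the start; "torque": the same for the moment, N m; "gripper_width": opening from 0.0 (shut) to 1.0 (fully open).
Only numpy, scipy, OpenCV 4.12 (cv2) and the standard library are available. Lean on these libraries where they do the work, as an engineer would, in place of code of your own. Each camera call takes 0.05 s, during which the arm holds its last target.

TASK

Take the sprung beam tube out of its cradle and fit it between the two ports on the bench, orange nose in the tall port and brass spigot in the short one: push the nose in to shorten the tube, then let it out so that both ends sit fully home in their recesses, and let go. Be gentle with it: never push the nose in to its hard stop or force the tube against the bench, and leave everything else on the table where it is.

Things in the scene. Friction and masses are not known exactly. Their poses are not given: they have to be found in the camera images.
- tube_mid (a point): Centre of the sprung beam tube, 45 mm above the table at first: the centre of its aluminium grip block with flat sides, 30 mm wide (x), 50 long (y), 34 tall (z). y runs along the tube towards the orange nose, z up. Blue barrel 27 mm across, 130 long; black collars 30 x 30 x 14 long at y = +-50; brass spigot 18 across, 16 long, square-ended, ends at y = -81 mm.
- tube: The sprung beam tube, lying level in its cradle at the start; same origin and axes as tube_mid. 0.23 to 0.38 kg, 199 mm over all when free. Too long to pass between the ports' faces unless its nose is pushed in at least 19 mm (of 25); seated fully home in both recesses the nose is still 3 mm in.
- nose_tip (a point): Tip of the orange sprung nose, 18 mm across, slippery plastic (friction 0.12), last 4 mm tapered to 12; free, at y = +118 mm from the tube's centre. It slides straight into the barrel: 2.4 N starts it, then 0.6 N more per mm, damped 60 N per m/s. Hard stop after 25 mm (tip at 93 mm): it must not be driven there. x and z as the tube's.
- bench_mid (a point): Reference point of the port bench, above the middle of its base, 70 mm above the table on the ports' axis; y runs along that axis to the tall port, z up. The port faces lie nominally at y = +90 (tall) and -90 mm (short), but their carriage is clamped up to 16 mm off along y, both ports together; that shift is NOT in this reading: find it by touch or sight.
- bench: Port bench, fixed; black base 64 x 300 x 12 mm, origin under its middle, axes as bench_mid. On it two grey upright port blocks 56 wide, 16 thick, facing each other exactly 180 mm apart: tall (white housing behind) up to 58 mm above the axis, short (black housing) up to 19.5. Each face is flat, with a round recess on the axis, 25 across, 8 deep, 2 mm chamfer.
- cradle: Grey cradle the tube starts in, fixed: base 80 x 170 x 10 mm, two saddles 16 mm long at y = +-50 mm, floor 30 and side lips 42 mm above the table. Nothing stands beside the grip block. Origin under its middle; y along the tube.
- vial: Bystander: small glass vial, 26 mm across, 55 mm tall. Origin under its centre.
- cleaner: Bystander: amber bottle, 52 mm across, 120 mm tall. Origin under its centre.
- driver: Bystander: screwdriver lying flat, about 200 mm long along its x. Origin under its middle.
- spacer: Bystander: dark steel ring, 40 mm across, 12 mm tall. Origin under its centre.
- post: Bystander: steel post 12.7 mm across, standing 75 mm tall. Origin under its centre.
- mouse: Bystander: black round pointing device, 62 mm across, 34 mm tall. Origin under its centre.

How it is judged:
By the outcome, as a careful person would: the job done as asked, in the order asked, and still so for the second after the job is handed in, with the robot touching nothing.
It also fails if it takes over 72 s, if anything falls off the work surface, if the arm or the gripper's body presses on something with over 40 N, if the wrist force passes 120 N, or if a joint passes its speed limit or range.

## Working session

There is one attempt and no reset: what is moved stays moved. The work goes in short steps, Python scripts to look and compute and a shell command to move; the robot and the scene stay as the last step left them, time stands still between calls to the robot, and variables do not carry over. Pictures are saved under pics/ and viewed, and the job is handed in when it is done.

```bash
ls; mkdir -p pics; python3 - <<'E'
from station import bot
import cv2,numpy as np
o=bot.get_obs(); print(o)
for n in ("scene","top","wrist"):
    c=bot.calibration(n); print(n,c)
    p,d=bot.read_camera(n); cv2.imwrite(f"pics/a_{n}.png",p[:,:,::-1]); np.savez(f"a_{n}.npz",p=p,d=d,E=np.array(c["extrinsics"]),K=[c["fx"],c["fy"],c["cx"],c["cy"]])
E
```

```text
pics
{'t': 0.0, 'q': array([-1.40106587,  0.47782092,  0.02229922,  1.55641868, -0.01146272,
        1.10929743, -0.08307791]), 'joint_vel': array([-0.00133045, -0.00010252,  0.00021671,  0.00108571,  0.00159904,
        0.00017289, -0.00059462]), 'joint_torque': array([ 2.29228517e-04, -5.96456087e+01,  1.60744652e+00, -2.81204742e+01,
        1.23697377e-02,  9.48821398e-03,  2.45704325e-05]), 'eef_pos': array([0.18497825, 0.64858688, 0.24432479]), 'tool_rot': array([-5.10012357e-05,  1.38420956e-01,  9.90373068e-01, -9.06861869e-04]), 'contact_force': array([ 0.68379889, -0.1390333 ,  0.61206645]), 'torque': array([0.00234575, 0.00601995, 0.04331727]), 'gripper_width': 0.9970467751976458}
scene {'fx': 437.13316557836026, 'fy': 437.13316557836026, 'cx': 325.290303543034, 'cy': 240.1674369386352, 'extrinsics': array([[-0.10243847,  0.70954451, -0.69717497,  1.22544299],
       [ 0.99459646,  0.06117994, -0.08387428,  0.15838303],
       [-0.01685941, -0.70199972, -0.71197764,  0.69408842],
       [ 0.        ,  0.        ,  0.        ,  1.        ]])}
top {'fx': 590.9917934847009, 'fy': 590.9917934847009, 'cx': 325.35405141838913, 'cy': 235.06019503126134, 'extrinsics': array([[ 1.36560745e-02, -9.85512836e-01,  1.69050172e-01,
         3.48014966e-01],
       [-9.99906147e-01, -1.32736288e-02,  3.39225501e-03,
         8.40913528e-02],
       [-1.09920163e-03, -1.69080632e-01, -9.85601609e-01,
         1.56233942e+00],
       [ 0.00000000e+00,  0.00000000e+00,  0.00000000e+00,
         1.00000000e+00]])}
wrist {'fx': 346.62144699956673, 'fy': 346.62144699956673, 'cx': 320.0374655220563, 'cy': 234.78759509178823, 'extrinsics': array([[ 0.27467728,  0.9261179 ,  0.2585692 ,  0.11943734],
       [ 0.96153462, -0.26403096, -0.07575505,  0.66764479],
       [-0.00188783,  0.26943143, -0.96301773,  0.37333355],
       [ 0.        ,  0.        ,  0.        ,  1.        ]])}
```

View pics/a_scene.png

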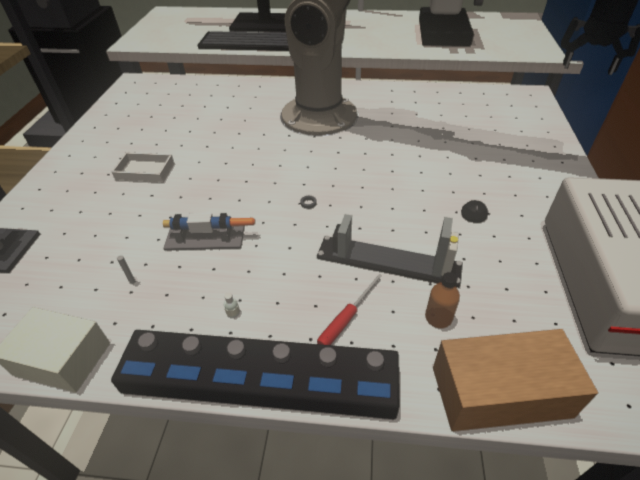

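View pics/a_top.png

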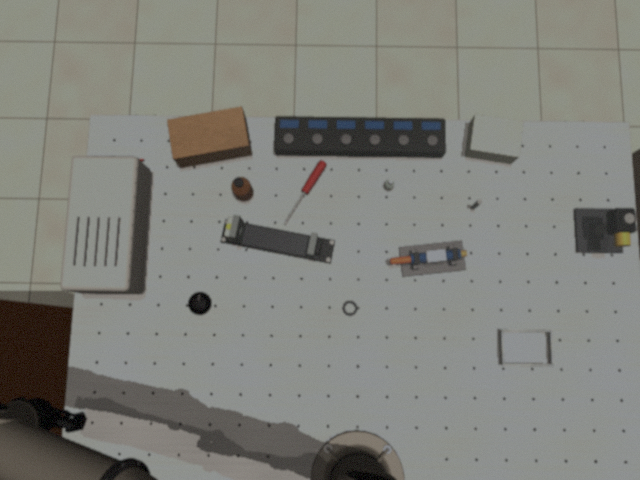

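View pics/a_wrist.png

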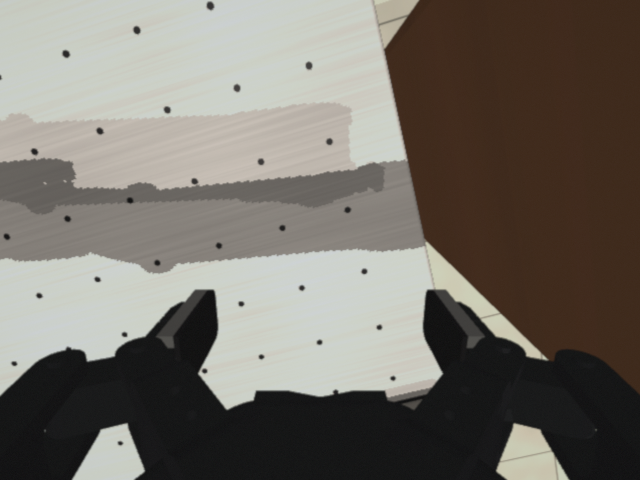

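The scene view shows the tube in its cradle around (210,225), orange nose to the right. The bench spans (320-460, 215-285), tall port on the right at (448,245). In the top view the tube block is at about (436,257) with the nose at (392,261), and the bench is at about (278,241) with the tall port on the left. I'll get rough coordinates next.

```bash
cat > h.py <<'E'
import numpy as np,cv2
def load(n):
    z=np.load(n); return z["p"],z["d"],z["E"],z["K"]
def ray(u,v,E,K):
    r=np.array([(u-K[2])/K[0],(v-K[3])/K[1],1.]); return E[:3,3],E[:3,:3]@r
def plane(u,v,z,E,K):
    c,r=ray(u,v,E,K); return c+r*(z-c[2])/r[2]
def cloud(d,E,K):
    v,u=np.mgrid[:480,:640]; P=np.stack([(u-K[2])/K[0]*d,(v-K[3])/K[1]*d,d],-1)
    W=P@E[:3,:3].T+E[:3,3]; W[d==0]=np.nan; return W
def snap(bot,cam,name):
    c=bot.calibration(cam); p,d=bot.read_camera(cam)
    cv2.imwrite(f"pics/{name}.png",p[:,:,::-1]); np.savez(name+".npz",p=p,d=d,E=np.array(c["extrinsics"]),K=[c["fx"],c["fy"],c["cx"],c["cy"]])
    return load(name+".npz")
E
python3 - <<'E'
from h import *
p,d,E,K=load("a_top.npz"); W=cloud(d,E,K)
hsv=cv2.cvtColor(p,cv2.COLOR_RGB2HSV)
for nm,(u,v) in dict(block=(436,257),nose=(392,261),spig=(463,254),talltop=(233,228),shorttop=(314,244),base=(278,241),cleaner=(240,186),post=(476,203),vial=(389,186),drv=(305,190),ring=(350,308),mouse=(200,302),tableL=(278,300)).items():
    print(nm,W[v,u].round(3), hsv[v,u])
im=p[200:300,200:500][:,:,::-1]; cv2.imwrite("pics/topcrop.png",cv2.resize(im,None,fx=2.66,fy=2.66,interpolation=cv2.INTER_CUBIC))
p,d,E,K=load("a_scene.npz")
im=p[190:340,120:480][:,:,::-1]; cv2.imwrite("pics/scenecrop.png",cv2.resize(im,None,fx=2.2,fy=2.2,interpolation=cv2.INTER_CUBIC))
E
```

```text
block [ 0.552 -0.194  0.065] [105  10 147]
nose [ 0.541 -0.083  0.055] [ 12 145 134]
spig [ 0.562 -0.266  0.055] [ 22 108 134]
talltop [0.608 0.317 0.132] [ 30  14 108]
shorttop [0.577 0.117 0.091] [ 40  14 107]
base [0.595 0.214 0.021] [120   4  67]
cleaner [0.718 0.305 0.12 ] [ 9 59 43]
post [ 0.695 -0.301  0.062] [ 6 19 68]
vial [ 0.743 -0.077  0.042] [ 55  14 106]
drv [0.734 0.146 0.023] [  0 151 125]
ring [ 0.423  0.022 -0.002] [ 45   7 145]
mouse [0.431 0.41  0.03 ] [ 0 16 32]
tableL [0.441 0.212 0.001] [ 80   5 144]
```

View pics/topcrop.png

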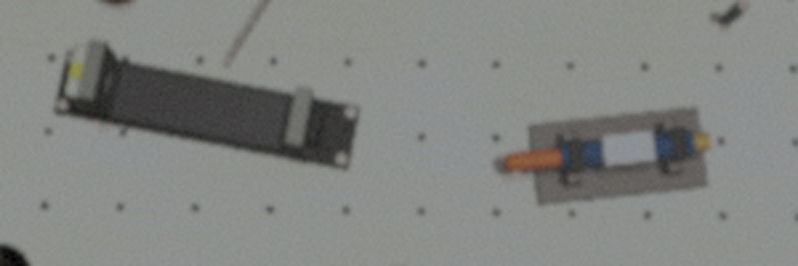

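View pics/scenecrop.png

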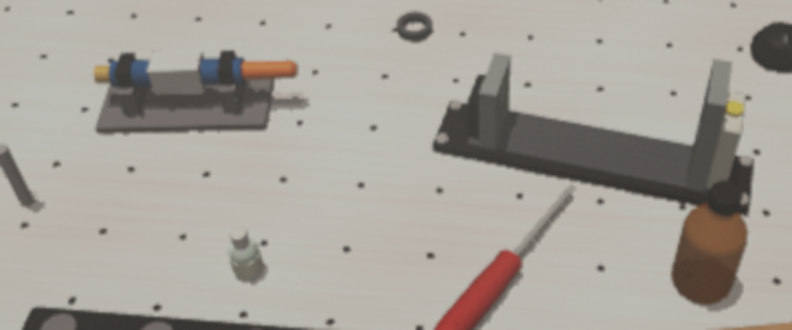

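```bash
cat >> h.py <<'E'
from scipy.spatial.transform import Rotation as Ro
def plan(pos,q,target,yaw_deg,n):
    """rows to take tool (pos, quat wxyz) to target with tool down and tool-y at yaw"""
    R0=Ro.from_quat(q[[1,2,3,0]]); y=np.radians(yaw_deg); ty=np.array([np.cos(y),np.sin(y),0]); tz=np.array([0,0,-1.])
    R1=Ro.from_matrix(np.stack([np.cross(ty,tz),ty,tz],1)); rv=(R0.inv()*R1).as_rotvec()/n
    d=(np.array(target)-pos)/n; R=R0
    for i in range(n):
        print([list((R.inv().apply(d)).round(4)),list(np.degrees(rv).round(2))]); R=R*Ro.from_rotvec(rv)
E
python3 - <<'E'
from h import *
from station import bot
o=bot.get_obs()
plan(o["eef_pos"],o["tool_rot"],[.586,.177,.30],-8.8,11)
E
```

```text
[[np.float64(-0.0468), np.float64(-0.0312), np.float64(-0.005)], [np.float64(-0.01), np.float64(0.01), np.float64(7.53)]]
[[np.float64(-0.0505), np.float64(-0.0248), np.float64(-0.005)], [np.float64(-0.01), np.float64(0.01), np.float64(7.53)]]
[[np.float64(-0.0533), np.float64(-0.018), np.float64(-0.005)], [np.float64(-0.01), np.float64(0.01), np.float64(7.53)]]
[[np.float64(-0.0552), np.float64(-0.0109), np.float64(-0.005)], [np.float64(-0.01), np.float64(0.01), np.float64(7.53)]]
[[np.float64(-0.0562), np.float64(-0.0035), np.float64(-0.005)], [np.float64(-0.01), np.float64(0.01), np.float64(7.53)]]
[[np.float64(-0.0562), np.float64(0.0039), np.float64(-0.005)], [np.float64(-0.01), np.float64(0.01), np.float64(7.53)]]
[[np.float64(-0.0552), np.float64(0.0112), np.float64(-0.005)], [np.float64(-0.01), np.float64(0.01), np.float64(7.53)]]
[[np.float64(-0.0532), np.float64(0.0183), np.float64(-0.005)], [np.float64(-0.01), np.float64(0.01), np.float64(7.53)]]
[[np.float64(-0.0503), np.float64(0.0252), np.float64(-0.005)], [np.float64(-0.01), np.float64(0.01), np.float64(7.53)]]
[[np.float64(-0.0466), np.float64(0.0316), np.float64(-0.005)], [np.float64(-0.01), np.float64(0.01), np.float64(7.53)]]
[[np.float64(-0.0421), np.float64(0.0374), np.float64(-0.005)], [np.float64(-0.01), np.float64(0.01), np.float64(7.53)]]
```

```bash
python3 -m crank '[[[-0.047,-0.031,-0.005],[0,0,7.5],0.085],[[-0.05,-0.025,-0.005],[0,0,7.5],0.085],[[-0.053,-0.018,-0.005],[0,0,7.5],0.085],[[-0.055,-0.011,-0.005],[0,0,7.5],0.085],[[-0.056,-0.0035,-0.005],[0,0,7.5],0.085],[[-0.056,0.004,-0.005],[0,0,7.5],0.085],[[-0.055,0.011,-0.005],[0,0,7.5],0.085],[[-0.053,0.018,-0.005],[0,0,7.5],0.085],[[-0.05,0.025,-0.005],[0,0,7.5],0.085],[[-0.047,0.032,-0.005],[0,0,7.5],0.085]]'
python3 -m crank '[[[-0.042,0.037,-0.005],[0,0,7.8],0.085],[[0,0,0],[0,0,0],0.085],[[0,0,0],[0,0,0],0.085]]'
python3 - <<'E'
from h import *
from station import bot
p,d,E,K=snap(bot,"wrist","b_bench"); print(E)
E
```

```text
t: 1.4
eef_pos: [0.5502, 0.2207, 0.2954]
tool_rot: [-0.0, 0.714, 0.7, 0.0]
contact_force: [0.9, 1.2, -0.6]
gripper_width: 0.994
t: 1.78
eef_pos: [0.5853, 0.18, 0.2998]
tool_rot: [-0.0, 0.759, 0.652, -0.0]
contact_force: [-0.0, 1.0, -0.2]
gripper_width: 0.994
[[ 0.98849706 -0.14536351 -0.04174942  0.59568841]
 [-0.15123646 -0.95197591 -0.26621306  0.2474619 ]
 [-0.00104678  0.26946487 -0.96300965  0.42872735]
 [ 0.          0.          0.          1.        ]]
```

View pics/b_bench.png

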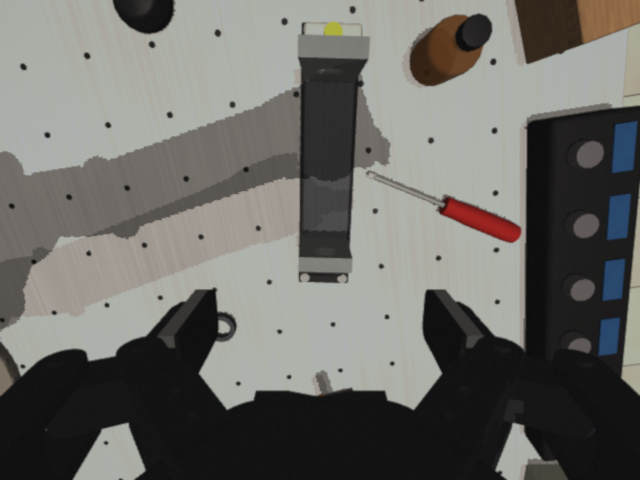

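The bench is fully in view. The tall port's top face is at about (299-370, 37-60), with its face visible below that and the recess near (328,72). The short port's top is at about (300-352, 257-272). Next I'll extract those edges precisely.

```bash
python3 - <<'E'
from h import *
p,d,E,K=load("b_bench.npz")
a=p[15:90,285:385][:,:,::-1]; b=p[235:295,285:385][:,:,::-1]
cv2.imwrite("pics/bz.png",np.vstack([cv2.resize(a,None,fx=4.4,fy=4.4,interpolation=0),cv2.resize(b,None,fx=4.4,fy=4.4,interpolation=0)]))
g=cv2.cvtColor(p,cv2.COLOR_RGB2GRAY).astype(int)
for c in (312,335,355): print("col",c,g[28:80,c])
for c in (312,325,340): print("col",c,g[235:290,c])
for r in (45,52,): print("row",r,g[r,288:380])
for r in (262,267): print("row",r,g[r,288:362])
W=cloud(d,E,K)
for c in (312,335,355): print(W[34:66:2,c,2].round(3))
E
```

```text
col 312 [174 175 174 175 174 173 157 135 125 125 126 126 126 125 126 125 126 125
 125 124 125 125 126 125 125 125 125 125 122  89  53  43  45  46  44  45
  45  46  46  46  47  46  45  45  48  46  45  45  46  44  41  38]
col 335 [160 161 161 161 161 161 160 143 128 124 125 124 124 124 124 125 125 125
 126 125 125 126 125 125 125 125 125 125 124 115  79  50  46  45  45  45
  45  41  39  39  42  51  54  51  49  47  43  40  39  40  40  40]
col 355 [174 174 174 174 174 174 173 163 137 124 123 123 123 123 123 123 123 122
 123 122 123 123 122 122 123 124 123 123 124 122  99  63  42  39  39  40
  39  39  39  39  38  38  40  38  38  39  39  39  40  41  39  39]
col 312 [ 43  43  42  45  46  47  46  46  46  46  46  45  45  46  46  47  46  46
  46  46  45  54  97 121 129 130 130 129 129 129 128 128 127 126 126 125
 109  72  39  31  34  41  44  43  43  43  69 149 174 177 176 176 176 177
 177]
col 325 [ 42  43  42  41  44  46  46  45  45  45  46  46  50  54  56  58  58  59
  59  58  50  48  69 113 128 129 129 129 129 129 127 127 126 126 127 127
 123  88  49  36  33  40  42  44  43  43  52  98 155 
[... 1238 characters left out ...]
131 131 131
 130 130 130 129 128 129 128 128 129 136 157 175 177 176 177 177 177 176
 177 176]
row 267 [176 176 177 175 174 174 177 174 173 166 147 131 128 128 129 127 127 127
 127 127 127 127 127 127 127 128 128 128 128 128 128 129 129 128 128 127
 127 126 127 128 128 128 128 128 128 127 126 127 127 127 127 129 128 129
 129 130 130 130 130 130 128 128 129 140 160 175 177 176 176 176 177 176
 177 177]
[0.129 0.129 0.129 0.128 0.129 0.127 0.128 0.129 0.128 0.128 0.128 0.13
 0.124 0.117 0.109 0.1  ]
[0.103 0.129 0.127 0.128 0.128 0.128 0.128 0.129 0.128 0.128 0.129 0.129
 0.126 0.119 0.112 0.102]
[0.098 0.129 0.127 0.128 0.128 0.13  0.128 0.129 0.128 0.129 0.129 0.127
 0.128 0.122 0.113 0.106]
```

View pics/bz.png

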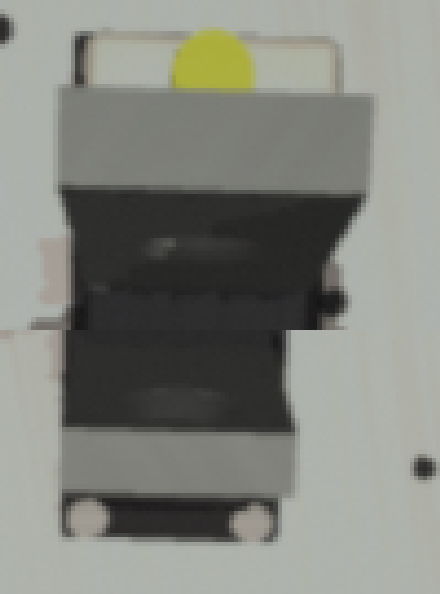

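```bash
cat > b.py <<'E'
from h import *
p,d,E,K=load("b_bench.npz")
f=lambda u,v,z: plane(u,v,z,E,K)
tl,tr=f(297.7,56.7,.128),f(369.2,58.8,.128); sl,sr=f(298,256.2,.0895),f(352,257.9,.0895)
print("tall",tl[:2],tr[:2],np.linalg.norm(tr-tl)); print("short",sl[:2],sr[:2],np.linalg.norm(sr-sl))
T=(tl+tr)/2;S=(sl+sr)/2; v=(T-S)[:2]; L=np.linalg.norm(v); a=v/L
print("dist",L,"axis",a,"toolyaw",np.degrees(np.arctan2(-a[0],a[1])), "facedirs", [np.degrees(np.arctan2(w[1],w[0])).round(2) for w in (tr-tl,sr-sl)])
print("mid",(T+S)[:2]/2, "seated tube centre", (T+S)[:2]/2-a*.017)
# base edges at z=.012 : end corners
W=cloud(d,E,K)
print("base z", np.nanmedian(W[120:230,315:340,2]))
E
python3 b.py
python3 - <<'E'
from h import *
from station import bot
o=bot.get_obs()
p,d,E,K=load("a_top.npz")
a=np.array([.541,-.083])-np.array([.562,-.266]); a/=np.linalg.norm(a); print(a)
tgt=np.array([.552,-.194])-.03*a; print(tgt)
plan(o["eef_pos"],o["tool_rot"],[tgt[0],tgt[1],.22],6.6,8)
E
```

```text
tall [0.58728781 0.31098297] [0.64278269 0.30095895] 0.05639293909574919
short [0.55497391 0.13439566] [0.60994062 0.12412481] 0.055918062359614815
dist 0.17968863592710957 axis [0.1813024  0.98342739] toolyaw -10.445630396407713 facedirs [np.float64(-10.24), np.float64(-10.58)]
mid [0.59874626 0.2176156 ] seated tube centre [0.59566412 0.20089733]
base z 0.018231497422025233
[-0.11400591  0.99348007]
[ 0.55542018 -0.2238044 ]
[[np.float64(-0.0506), np.float64(0.0039), np.float64(0.01)], [np.float64(-0.01), np.float64(-0.0), np.float64(-1.9)]]
[[np.float64(-0.0507), np.float64(0.0022), np.float64(0.01)], [np.float64(-0.01), np.float64(-0.0), np.float64(-1.9)]]
[[np.float64(-0.0507), np.float64(0.0006), np.float64(0.01)], [np.float64(-0.01), np.float64(-0.0), np.float64(-1.9)]]
[[np.float64(-0.0507), np.float64(-0.0011), np.float64(0.01)], [np.float64(-0.01), np.float64(-0.0), np.float64(-1.9)]]
[[np.float64(-0.0506), np.float64(-0.0028), np.float64(0.01)], [np.float64(-0.01), np.float64(-0.0), np.float64(-1.9)]]
[[np.float64(-0.0505), np.float64(-0.0045), np.float64(0.01)], [np.float64(-0.01), np.float64(-0.0), np.float64(-1.9)]]
[[np.float64(-0.0503), np.float64(-0.0062), np.float64(0.01)], [np.float64(-0.01), np.float64(-0.0), np.float64(-1.9)]]
[[np.float64(-0.0501), np.float64(-0.0078), np.float64(0.01)], [np.float64(-0.01), np.float64(-0.0), np.float64(-1.9)]]
```

The face separation comes out at 179.7 mm (180 given) and the widths at 56.4 and 55.9 mm (56 given), so the bench is well measured. Next I'll go over the tube.

```bash
python3 -m crank '[[[-0.0505,0.004,0.01],[0,0,-1.9],0.085],[[-0.0505,0.002,0.01],[0,0,-1.9],0.085],[[-0.0505,0.0005,0.01],[0,0,-1.9],0.085],[[-0.0505,-0.001,0.01],[0,0,-1.9],0.085],[[-0.0505,-0.003,0.01],[0,0,-1.9],0.085],[[-0.0505,-0.0045,0.01],[0,0,-1.9],0.085],[[-0.0505,-0.006,0.01],[0,0,-1.9],0.085],[[-0.0505,-0.008,0.01],[0,0,-1.9],0.085],[[0,0,0],[0,0,0],0.085],[[0,0,0],[0,0,0],0.085]]'
python3 - <<'E'
from h import *
from station import bot
p,d,E,K=snap(bot,"wrist","c_tube"); print(E[:3,3])
cv2.imwrite("pics/cz.png",cv2.resize(p[10:310,200:440][:,:,::-1],None,fx=2,fy=2,interpolation=0))
E
```

```text
t: 3.08
eef_pos: [0.5556, -0.2229, 0.22]
tool_rot: [-0.001, 0.665, 0.747, 0.0]
contact_force: [0.3, -0.1, 0.4]
gripper_width: 0.997
[ 0.54776207 -0.1552072   0.34902302]
```

View pics/c_tube.png

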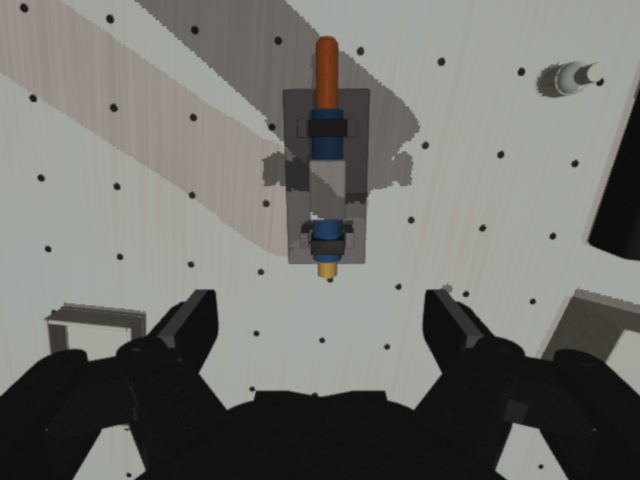

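View pics/cz.png

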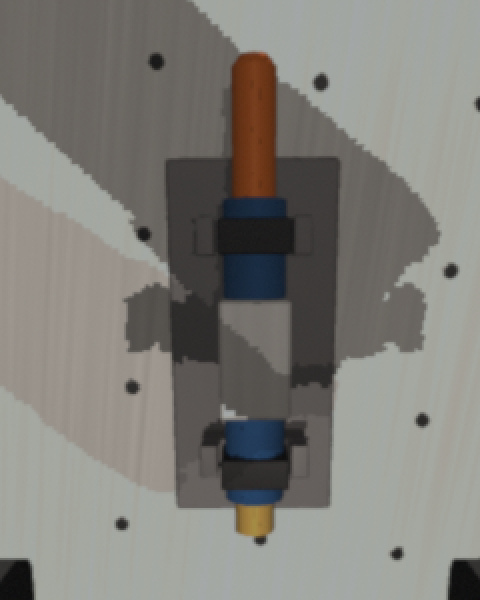

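The wrist view shows the orange nose at columns 316-338, tip at row 37. The grip block's top is at about (309-345, 160-220), and the brass spigot ends near row 277. I'll fit the axis from the colour masks.

```bash
cat > c.py <<'E'
from h import *
p,d,E,K=load("c_tube.npz")
h=cv2.cvtColor(p,cv2.COLOR_RGB2HSV).astype(int); H,S,V=h[...,0],h[...,1],h[...,2]
roi=np.zeros(H.shape,bool); roi[20:285,300:356]=1
org=roi&(H<15)&(S>140); brs=roi&(H>=15)&(H<30)&(S>100); blu=roi&(H>95)&(H<125)&(S>110)
pts=[]
for n,m in (("orange",org),("blue",blu),("brass",brs)):
    ys=np.where(m.sum(1)>8)[0]; print(n,ys.min(),ys.max())
    for r in ys[2:-2]:
        c=np.where(m[r])[0]; l,rr=c.min(),c.max()
        P=(plane(l-.5,r,.045,E,K)+plane(rr+.5,r,.045,E,K))/2; pts.append([P[0],P[1],np.linalg.norm(plane(l-.5,r,.045,E,K)-plane(rr+.5,r,.045,E,K))])
    q=np.array(pts); print(n,"width",np.median(q[-len(ys)+4:,2]))
q=np.array(pts); vx,vy,x0,y0=cv2.fitLine(q[:,:2].astype(np.float32),cv2.DIST_HUBER,0,.01,.01).ravel()
a=np.array([vx,vy]);a*=np.sign(vy); print("axis",a,"yaw",np.degrees(np.arctan2(-a[0],a[1])))
n=np.array([a[1],-a[0]]); c0=np.array([x0,y0])
g=cv2.cvtColor(p,cv2.COLOR_RGB2GRAY).astype(int)
sat=S[:,327]; print("S col327",list(zip(range(154,166),S[154:166,327],g[154:166,327])),list(zip(range(214,226),S[214:226,320],g[214:226,320])))
for nm,u,v,z in (("blk front",327.5,159.9,.062),("blk rear",327.5,219.6,.062),("tip",327,37,.045),("spig",327,276.8,.045)):
    w=plane(u,v,z,E,K)[:2]; print(nm,w,"along",(w-c0)@a,"across",(w-c0)@n)
W=cloud(d,E,K); print("block z",np.nanmedian(W[170:210,315:340,2]))
print("blk sides",[(plane(u,190,.062,E,K)[:2]-c0)@n for u in (309.3,345.5)]); print(c0)
E
python3 c.py
```

```text
orange 37 107
orange width 0.01757672135072347
blue 110 261
blue width 0.025447783875968487
brass 263 277
brass width 0.015941165234479658
axis [-0.12267398  0.992447  ] yaw 7.046451
S col327 [(154, np.int64(151), np.int64(41)), (155, np.int64(153), np.int64(40)), (156, np.int64(152), np.int64(42)), (157, np.int64(151), np.int64(41)), (158, np.int64(151), np.int64(42)), (159, np.int64(95), np.int64(51)), (160, np.int64(3), np.int64(75)), (161, np.int64(17), np.int64(86)), (162, np.int64(21), np.int64(105)), (163, np.int64(24), np.int64(114)), (164, np.int64(24), np.int64(114)), (165, np.int64(24), np.int64(114))] [(214, np.int64(21), np.int64(81)), (215, np.int64(22), np.int64(80)), (216, np.int64(18), np.int64(81)), (217, np.int64(19), np.int64(90)), (218, np.int64(21), np.int64(132)), (219, np.int64(4), np.int64(119)), (220, np.int64(64), np.int64(79)), (221, np.int64(145), np.int64(55)), (222, np.int64(159), np.int64(52)), (223, np.int64(159), np.int64(47)), (224, np.int64(160), np.int64(46)), (225, np.int64(155), np.int64(51))]
blk front [ 0.55565632 -0.1712797 ] along -0.013149873454138752 across 0.0003302002201161063
blk rear [ 0.56162932 -0.22055823] along -0.06278893565578993 across 0.00021289656158695496
tip [ 0.54435732 -0.07841961] along 0.0803949395600793 across 0.0005080606234372623
spig [ 0.56863345 -0.27935334] along -0.12199918798815028 across -4.851376923623643e-05
block z 0.062266612178537406
blk sides [np.float64(-0.014827651242210835), np.float64(0.015206272484756892)]
[ 0.55371547 -0.15826966]
```

Checks: block 49.6 by 30.0 mm (50 by 30 given), top at 62.3 mm (62 given). So the centre is (0.5586, -0.1958) and the yaw is 7.05°.

```bash
python3 - <<'E'
from h import *
from station import bot
o=bot.get_obs()
plan(o["eef_pos"],o["tool_rot"],[.5586,-.1958,.120],7.05,3)
E
```

```text
[[np.float64(0.0086), np.float64(0.0019), np.float64(0.0334)], [np.float64(0.0), np.float64(-0.03), np.float64(-0.12)]]
[[np.float64(0.0086), np.float64(0.0019), np.float64(0.0334)], [np.float64(0.0), np.float64(-0.03), np.float64(-0.12)]]
[[np.float64(0.0086), np.float64(0.002), np.float64(0.0334)], [np.float64(0.0), np.float64(-0.03), np.float64(-0.12)]]
```

```bash
python3 -m crank '[[[0.0086,0.0019,0.0333],[0,0,-0.1],0.085],[[0.0086,0.0019,0.0333],[0,0,-0.1],0.085],[[0.0086,0.002,0.0333],[0,-0.1,-0.1],0.085],[[0,0,0],[0,0,0],0.085],[[0,0,0],[0,0,0],0.085]]'; python3 - <<'E'
from h import *
from station import bot
o=bot.get_obs(); print(o["contact_force"],o["eef_pos"])
plan(o["eef_pos"],o["tool_rot"],[.5586,-.1958,.038],7.05,4)
E
```

```text
t: 3.75
eef_pos: [0.559, -0.1981, 0.1217]
tool_rot: [0.001, 0.664, 0.748, -0.0]
contact_force: [0.5, 0.7, -0.1]
gripper_width: 0.997
[ 0.48476224  0.70089476 -0.13043135] [ 0.55898653 -0.1980915   0.12167961]
[[np.float64(0.0006), np.float64(-0.0001), np.float64(0.0209)], [np.float64(0.02), np.float64(0.03), np.float64(-0.05)]]
[[np.float64(0.0006), np.float64(-0.0001), np.float64(0.0209)], [np.float64(0.02), np.float64(0.03), np.float64(-0.05)]]
[[np.float64(0.0006), np.float64(-0.0), np.float64(0.0209)], [np.float64(0.02), np.float64(0.03), np.float64(-0.05)]]
[[np.float64(0.0006), np.float64(-0.0), np.float64(0.0209)], [np.float64(0.02), np.float64(0.03), np.float64(-0.05)]]
```

```bash
python3 -m crank '[[[0.0006,0,0.021],[0,0,-0.05],0.085],[[0.0006,0,0.021],[0,0,-0.05],0.085],[[0.0006,0,0.021],[0,0,-0.05],0.085],[[0.0006,0,0.0205],[0,0,-0.05],0.085],[[0,0,0],[0,0,0],0.085],[[0,0,0],[0,0,0],0.085]]'; python3 - <<'E'
from h import *
from station import bot
o=bot.get_obs(); print(o["contact_force"],o["eef_pos"],np.abs(o["joint_vel"]).max())
plan(o["eef_pos"],o["tool_rot"],[.5586,-.1958,.038],7.05,1)
E
```

```text
t: 4.5
eef_pos: [0.5583, -0.1967, 0.0377]
tool_rot: [0.001, 0.663, 0.749, -0.0]
contact_force: [-0.4, -0.1, 0.4]
gripper_width: 0.996
[-0.35513724 -0.13003813  0.35245767] [ 0.5583208  -0.19671027  0.03773524] 0.006099574937001366
[[np.float64(0.0009), np.float64(0.0004), np.float64(-0.0003)], [np.float64(0.07), np.float64(0.13), np.float64(-0.08)]]
```

```bash
python3 -m crank '[[[0.001,0.0004,0],[0,0,0],0.05],[[0,0,0],[0,0,0],0.036],[[0,0,0],[0,0,0],0.0],[[0,0,0],[0,0,0],0.0],[[0,0,0],[0,0,0],0.0],[[0,0,0],[0,0,0],0.0],[[0,0,0],[0,0,0],0.0]]' 80; python3 - <<'E'
from h import *
from station import bot
o=bot.get_obs(); print(o["contact_force"],o["torque"],o["eef_pos"],o["gripper_width"]*85.4)
E
```

```text
t: 5.38
eef_pos: [0.5584, -0.1953, 0.0373]
tool_rot: [0.001, 0.663, 0.749, -0.0]
contact_force: [-1.0, 1.5, 5.3]
gripper_width: 0.339
[-1.01705108  1.51157794  5.34714488] [0.16387139 0.12431282 0.00164521] [ 0.55840595 -0.19530476  0.03733054] 28.963661174785447
```

```bash
python3 -m crank '[[[0,0,-0.005],[0,0,0],0.0],[[0,0,-0.015],[0,0,0],0.0],[[0,0,-0.03],[0,0,0],0.0],[[0,0,-0.04],[0,0,0],0.0],[[0,0,-0.03],[0,0,0],0.0],[[0,0,0],[0,0,0],0.0],[[0,0,0],[0,0,0],0.0]]'; python3 - <<'E'
from h import *
from station import bot
o=bot.get_obs(); print(o["contact_force"],o["torque"],o["eef_pos"],o["gripper_width"]*85.4)
p,d,E,K=snap(bot,"wrist","d_lift")
p,d,E,K=snap(bot,"scene","d_scene")
cv2.imwrite("pics/dz.png",cv2.resize(p[100:300,100:300][:,:,::-1],None,fx=3,fy=3,interpolation=2))
E
```

```text
t: 6.25
eef_pos: [0.5572, -0.1945, 0.156]
tool_rot: [-0.0, 0.663, 0.749, -0.001]
contact_force: [0.7, 0.2, -3.4]
gripper_width: 0.342
[ 0.68296587  0.19846879 -3.41707578] [-0.01448276 -0.01414876  0.06396395] [ 0.55717032 -0.19454844  0.15601189] 29.196197999825348
```

View pics/d_lift.png

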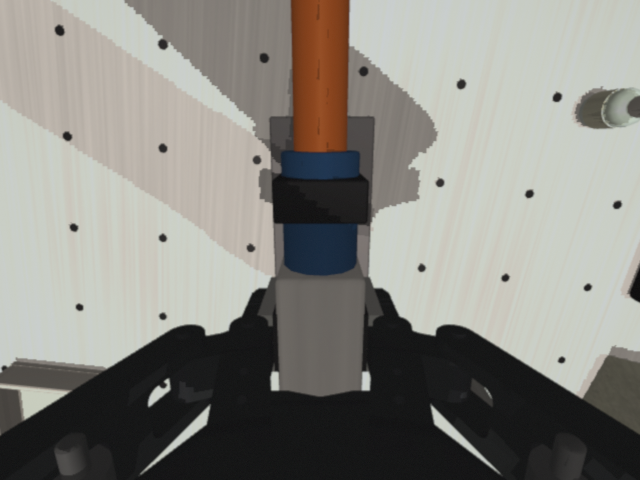

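View pics/dz.png

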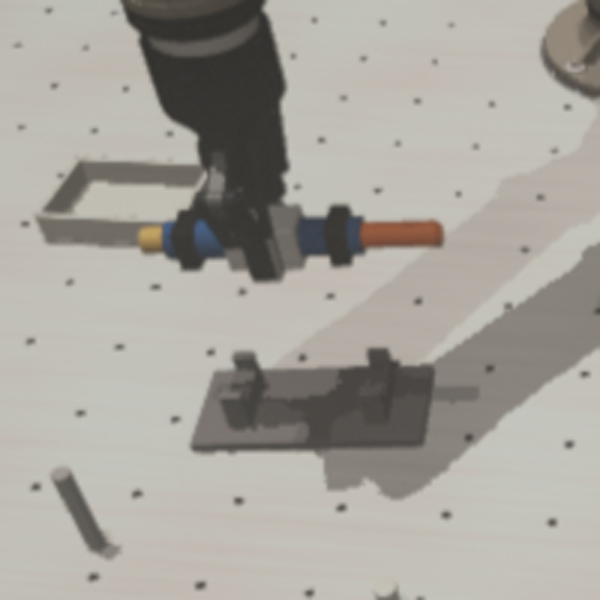

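The tube is held firmly and looks level. In the wrist view the block is at cols 276-364, and the scene crop shows it horizontal over the cradle. Weight is about 3.4 N. I'll check the in-hand pose, then plan the carry.

```bash
cat > inhand.py <<'E'
from h import *
def run(name,pos,q):
    p,d,E,K=load(name+".npz"); W=cloud(d,E,K); R=Ro.from_quat(q[[1,2,3,0]]).as_matrix()
    T=(W-pos)@R
    h=cv2.cvtColor(p,cv2.COLOR_RGB2HSV).astype(int); H,S=h[...,0],h[...,1]
    for n,m in (("orange",(H<15)&(S>140)),("blue",(H>95)&(H<125)&(S>110))):
        roi=np.zeros(H.shape,bool); roi[0:275,270:375]=1; m=m&roi
        out=[]
        for r in np.where(m.sum(1)>25)[0]:
            c=np.where(m[r])[0]; u=(c.min()+c.max())/2; k=int(round(u)); t=T[r,k-4:k+5]; out.append([r,u,*np.nanmedian(t,0)])
        o=np.array(out); o=o[~np.isnan(o).any(1)]
        print(n,o[::12].round(4))
    b=T[290:380,285:355]; print("block top tool z",np.nanmedian(b[...,2]), "top slope", [np.nanmedian(T[r:r+10,290:350,2]).round(4) for r in (285,310,335,360)])
    g=cv2.cvtColor(p,cv2.COLOR_RGB2GRAY).astype(int); print(g[268:290,320])
    return E,K,R
E
python3 - <<'E'
from inhand import *
from station import bot
o=bot.get_obs(); pos,q=o["eef_pos"],o["tool_rot"]; print(pos)
E,K,R=run("d_lift",pos,q)
for u,v in ((276,278),(364,278),(320,278)):
    c,r=ray(u,v,E,K); c=(c-pos)@R; r=r@R; print("blk front edge tool",c+r*(-.0247-c[2])/r[2])
plan(pos,q,[.5907,.1739,.157],-10.45,8)
E
```

```text
[ 0.55688683 -0.19455476  0.1553728 ]
orange [[ 0.000e+00  3.200e+02  1.056e-01  3.000e-04 -1.780e-02]
 [ 1.200e+01  3.195e+02  1.027e-01  4.000e-04 -1.770e-02]
 [ 2.400e+01  3.195e+02  9.970e-02  2.000e-04 -1.750e-02]
 [ 3.600e+01  3.195e+02  9.650e-02  3.000e-04 -1.780e-02]
 [ 4.800e+01  3.200e+02  9.340e-02  2.000e-04 -1.800e-02]
 [ 6.000e+01  3.200e+02  9.020e-02  2.000e-04 -1.790e-02]
 [ 7.200e+01  3.200e+02  8.700e-02  2.000e-04 -1.770e-02]
 [ 8.400e+01  3.200e+02  8.380e-02  2.000e-04 -1.720e-02]
 [ 9.600e+01  3.195e+02  8.040e-02  2.000e-04 -1.760e-02]
 [ 1.080e+02  3.200e+02  7.700e-02  2.000e-04 -1.780e-02]
 [ 1.200e+02  3.200e+02  7.350e-02  2.000e-04 -1.780e-02]
 [ 1.320e+02  3.200e+02  7.000e-02  2.000e-04 -1.740e-02]
 [ 1.440e+02  3.200e+02  6.640e-02  2.000e-04 -1.760e-02]]
blue [[ 1.530e+02  3.200e+02  6.380e-02  2.000e-04 -2.170e-02]
 [ 1.650e+02  3.200e+02  6.030e-02  2.000e-04 -2.190e-02]
 [ 1.770e+02  3.205e+02  5.660e-02  2.000e-04 -2.180e-02]
 [ 2.330e+02  3.200e+02  3.880e-02  2.000e-04 -2.210e-02]
 [ 2.450e+02  3.200e+02  3.470e-02  2.000e-04 -2.190e-02]
 [ 2.
[... 779 characters left out ...]
loat64(0.0063), np.float64(-0.0002)], [np.float64(-0.02), np.float64(0.01), np.float64(2.18)]]
[[np.float64(0.046), np.float64(0.0046), np.float64(-0.0002)], [np.float64(-0.02), np.float64(0.01), np.float64(2.18)]]
[[np.float64(0.0462), np.float64(0.0028), np.float64(-0.0002)], [np.float64(-0.02), np.float64(0.01), np.float64(2.18)]]
[[np.float64(0.0462), np.float64(0.0011), np.float64(-0.0002)], [np.float64(-0.02), np.float64(0.01), np.float64(2.18)]]
[[np.float64(0.0462), np.float64(-0.0007), np.float64(-0.0002)], [np.float64(-0.02), np.float64(0.01), np.float64(2.18)]]
[[np.float64(0.0462), np.float64(-0.0024), np.float64(-0.0002)], [np.float64(-0.02), np.float64(0.01), np.float64(2.18)]]
```

The tube is centred and parallel in hand, with its axis 8.7 mm above the TCP and its centre at tool x of about -0.5 mm. I'll carry it to a hover with the nose short of the tall face.

```bash
python3 -m crank '[[[0.045,0.01,0],[0,0,2.2],0.0],[[0.0455,0.008,0],[0,0,2.2],0.0],[[0.046,0.0063,0],[0,0,2.2],0.0],[[0.046,0.0045,0],[0,0,2.2],0.0],[[0.046,0.003,0],[0,0,2.2],0.0],[[0.046,0.001,0],[0,0,2.2],0.0],[[0.046,-0.0007,0],[0,0,2.2],0.0],[[0.046,-0.0025,0],[0,0,2.1],0.0],[[0,0,0],[0,0,0],0.0],[[0,0,0],[0,0,0],0.0]]'
cat > where.py <<'E'
from h import *
from station import bot
import sys
a=np.array([.1813,.98343]); n=np.array([a[1],-a[0]]); mid=np.array([.59875,.21762])
o=bot.get_obs(); pos,q=o["eef_pos"],o["tool_rot"]; R=Ro.from_quat(q[[1,2,3,0]]).as_matrix()
c=pos+R@np.array([-.0005,.0002,-.0087]); 
print("t",o["t"],"tube centre along %.4f across %.4f axis z %.4f"%((c[:2]-mid)@a,(c[:2]-mid)@n,c[2]),"nose dir across/up deg",np.degrees([R[:2,0]@n,R[2,0]]).round(2))
f=o["contact_force"]; print("F along %.1f across %.1f up %.1f"%(f[:2]@a,f[:2]@n,f[2]),"w",(o["gripper_width"]*85.4).round(2))
if len(sys.argv)>1:
    al,ac,z=map(float,sys.argv[1:4]); t=mid+a*al+n*ac; tgt=np.array([t[0],t[1],z])
    Rt=np.stack([np.r_[a,0],np.r_[n,0],[0,0,-1.]],1)
    tgt=tgt-Rt@np.array([-.0005,.0002,-.0087])
    plan(pos,q,tgt,np.degrees(np.arctan2(n[1],n[0])),int(sys.argv[4]))
E
python3 where.py -0.040 0 0.112 3
```

```text
t: 7.6
eef_pos: [0.5915, 0.1719, 0.155]
tool_rot: [0.001, 0.769, 0.639, -0.002]
contact_force: [0.6, -0.4, -3.3]
gripper_width: 0.341
t 7.6 tube centre along -0.0468 across 0.0014 axis z 0.1637 nose dir across/up deg [ 0.05 -0.21]Traceback (most recent call last):
  File "where.py", line 8, in <module>
    f=o["contact_force"]; print("F along %.1f across %.1f up %.1f"%(f[:2]@a,f[:2]@n,f[2]),"w",(o["gripper_width"]*85.4).round(2))
                                                                                              ^^^^^^^^^^^^^^^^^^^^^^^^^^^^^^^
AttributeError: 'float' object has no attribute 'round'
```

```bash
sed -i 's/(o\["gripper_width"\]\*85.4).round(2)/round(o["gripper_width"]*85.4,2)/' where.py; python3 where.py -0.040 0 0.112 3
```

```text
t 7.6 tube centre along -0.0468 across 0.0014 axis z 0.1637 nose dir across/up deg [ 0.05 -0.21]
F along -0.3 across 0.7 up -3.3 w 29.09
[[np.float64(0.0023), np.float64(-0.0005), np.float64(0.0172)], [np.float64(-0.02), np.float64(0.07), np.float64(-0.02)]]
[[np.float64(0.0023), np.float64(-0.0005), np.float64(0.0172)], [np.float64(-0.02), np.float64(0.07), np.float64(-0.02)]]
[[np.float64(0.0023), np.float64(-0.0005), np.float64(0.0172)], [np.float64(-0.02), np.float64(0.07), np.float64(-0.02)]]
```

```bash
python3 -m crank '[[[0.002,-0.0005,0.017],[0,0.07,0],0.0],[[0.002,-0.0005,0.017],[0,0.07,0],0.0],[[0.002,-0.0005,0.017],[0,0.07,0],0.0],[[0,0,0],[0,0,0],0.0],[[0,0,0],[0,0,0],0.0],[[0,0,0],[0,0,0],0.0]]'; python3 where.py -0.030 0 0.112 4
python3 - <<'E'
from h import *
from station import bot
snap(bot,"wrist","e_w")
p,d,E,K=snap(bot,"scene","e_s")
cv2.imwrite("pics/ez.png",cv2.resize(p[130:330,270:500][:,:,::-1],None,fx=3,fy=3,interpolation=2))
E
```

```text
t: 8.35
eef_pos: [0.5924, 0.1786, 0.1059]
tool_rot: [-0.0, 0.769, 0.639, 0.002]
contact_force: [-0.3, -0.5, -2.4]
gripper_width: 0.341
t 8.35 tube centre along -0.0400 across 0.0010 axis z 0.1146 nose dir across/up deg [0.08 0.15]
F along -0.6 across -0.2 up -2.4 w 29.14
[[np.float64(0.0025), np.float64(-0.0003), np.float64(0.0007)], [np.float64(0.02), np.float64(-0.04), np.float64(-0.02)]]
[[np.float64(0.0025), np.float64(-0.0003), np.float64(0.0007)], [np.float64(0.02), np.float64(-0.04), np.float64(-0.02)]]
[[np.float64(0.0025), np.float64(-0.0003), np.float64(0.0007)], [np.float64(0.02), np.float64(-0.04), np.float64(-0.02)]]
[[np.float64(0.0025), np.float64(-0.0003), np.float64(0.0007)], [np.float64(0.02), np.float64(-0.04), np.float64(-0.02)]]
```

View pics/e_w.png

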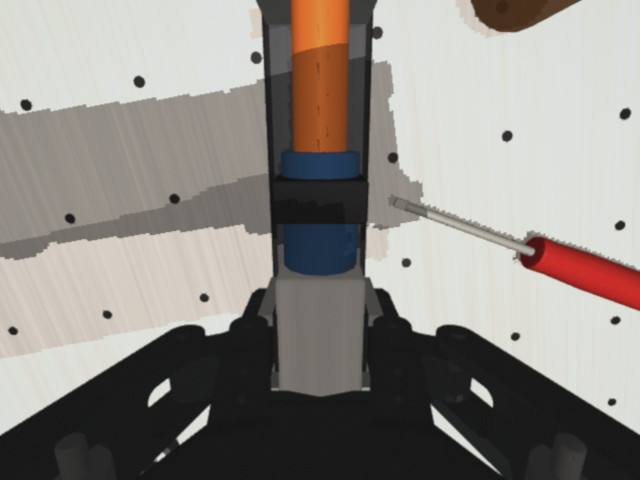

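View pics/ez.png

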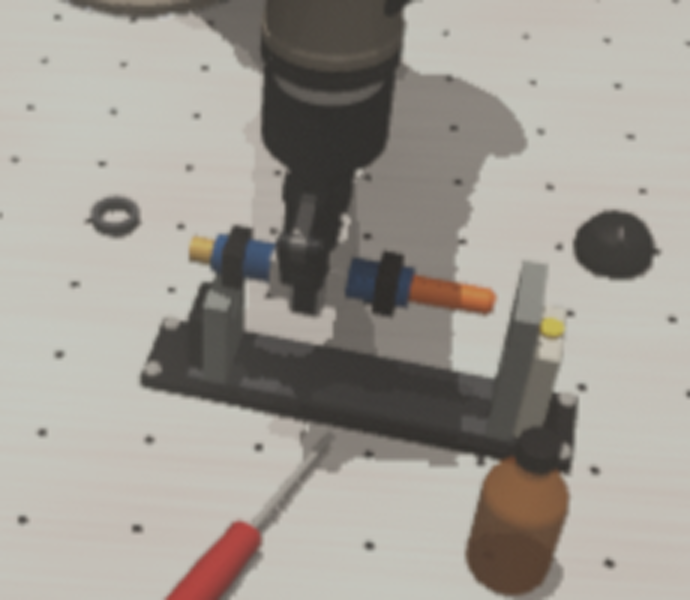

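The nose is short of the tall face, at a height between the top of the recess and the top of the block, and the spigot is over the short port. Next I'll advance gently and find contact from the force.

```bash
python3 -m crank '[[[0.0035,-0.0005,0.001],[0,-0.07,0],0.0],[[0.0035,-0.0005,0.001],[0,-0.07,0],0.0],[[0.002,0,0],[0,0,-0.08],0.0],[[0,0,0],[0,0,0],0.0],[[0,0,0],[0,0,0],0.0]]'; python3 where.py -0.020 0 0.112 4;  python3 -m crank '[[[0.003,0,0],[0,0,0],0.0],[[0.003,0,0],[0,0,0],0.0],[[0,0,0],[0,0,0],0.0],[[0,0,0],[0,0,0],0.0]]'; python3 where.py -0.020 0 0.112 4
```

```text
t: 9.07
eef_pos: [0.5926, 0.1875, 0.1033]
tool_rot: [0.0, 0.769, 0.64, -0.0]
contact_force: [0.3, -0.0, -3.3]
gripper_width: 0.34
t 9.075 tube centre along -0.0312 across -0.0004 axis z 0.1120 nose dir across/up deg [-0.   -0.03]
F along 0.0 across 0.3 up -3.3 w 29.04
[[np.float64(0.0028), np.float64(0.0001), np.float64(-0.0)], [np.float64(0.01), np.float64(0.01), np.float64(0.0)]]
[[np.float64(0.0028), np.float64(0.0001), np.float64(-0.0)], [np.float64(0.01), np.float64(0.01), np.float64(0.0)]]
[[np.float64(0.0028), np.float64(0.0001), np.float64(-0.0)], [np.float64(0.01), np.float64(0.01), np.float64(0.0)]]
[[np.float64(0.0028), np.float64(0.0001), np.float64(-0.0)], [np.float64(0.01), np.float64(0.01), np.float64(0.0)]]
t: 9.57
eef_pos: [0.5936, 0.1929, 0.1032]
tool_rot: [0.001, 0.769, 0.64, -0.0]
contact_force: [-0.9, -3.4, -2.6]
gripper_width: 0.338
t 9.575 tube centre along -0.0258 across -0.0004 axis z 0.1119 nose dir across/up deg [ 0.03 -0.07]
F along -3.5 across -0.2 up -2.6 w 28.89
[[np.float64(0.0014), np.float64(0.0001), np.float64(-0.0)], [np.float64(0.01), np.float64(0.02), np.float64(-0.01)]]
[[np.float64(0.0014), np.float64(0.0001), np.float64(-0.0)], [np.float64(0.01), np.float64(0.02), np.float64(-0.01)]]
[[np.float64(0.0014), np.float64(0.0001), np.float64(-0.0)], [np.float64(0.01), np.float64(0.02), np.float64(-0.01)]]
[[np.float64(0.0014), np.float64(0.0001), np.float64(-0.0)], [np.float64(0.01), np.float64(0.02), np.float64(-0.01)]]
```

Contact: 3.5 N means about 1.8 mm compressed, and sight predicts 2.2 mm. Continuing to about 12 mm.

```bash
python3 -m crank '[[[0.0025,0,0],[0,0,0],0.0],[[0.0025,0,0],[0,0,0],0.0],[[0.0025,0,0],[0,0,0],0.0],[[0.0025,0,0],[0,0,0],0.0],[[0,0,0],[0,0,0],0.0],[[0,0,0],[0,0,0],0.0],[[0,0,0],[0,0,0],0.0]]'; python3 where.py -0.0065 0 0.112 4
```

```text
t: 10.45
eef_pos: [0.595, 0.201, 0.1031]
tool_rot: [0.001, 0.769, 0.639, -0.001]
contact_force: [-2.1, -8.7, -0.4]
gripper_width: 0.337
t 10.45 tube centre along -0.0175 across -0.0004 axis z 0.1118 nose dir across/up deg [ 0.09 -0.18]
F along -8.9 across -0.5 up -0.4 w 28.8
[[np.float64(0.0028), np.float64(0.0001), np.float64(-0.0001)], [np.float64(-0.0), np.float64(0.05), np.float64(-0.02)]]
[[np.float64(0.0028), np.float64(0.0001), np.float64(-0.0001)], [np.float64(-0.0), np.float64(0.05), np.float64(-0.02)]]
[[np.float64(0.0028), np.float64(0.0001), np.float64(-0.0001)], [np.float64(-0.0), np.float64(0.05), np.float64(-0.02)]]
[[np.float64(0.0028), np.float64(0.0001), np.float64(-0.0001)], [np.float64(-0.0), np.float64(0.05), np.float64(-0.02)]]
```

Force (10.8 mm) and position (10.5 mm) agree on the compression. Continue to about 21.5 mm.

```bash
python3 -m crank '[[[0.0025,0,0],[0,0,0],0.0],[[0.0025,0,0],[0,0,0],0.0],[[0.0025,0,0],[0,0.1,0],0.0],[[0.002,0,0],[0,0.1,0],0.0],[[0,0,0],[0,0,0],0.0],[[0,0,0],[0,0,0],0.0],[[0,0,0],[0,0,0],0.0]]'; python3 where.py -0.0065 0 0.112 1; python3 -m crank '[[[0,0,0],[0,0,0],0.0],[[0,0,0],[0,0,0],0.0]]'; python3 where.py -0.0065 0 0.112 1
```

```text
t: 11.32
eef_pos: [0.5963, 0.2082, 0.1028]
tool_rot: [0.0, 0.769, 0.639, -0.001]
contact_force: [-4.1, -11.9, -0.4]
gripper_width: 0.339
t 11.325 tube centre along -0.0102 across -0.0005 axis z 0.1115 nose dir across/up deg [ 0.17 -0.13]
F along -12.4 across -1.9 up -0.4 w 28.96
[[np.float64(0.0037), np.float64(0.0005), np.float64(-0.0005)], [np.float64(-0.07), np.float64(0.13), np.float64(-0.17)]]
t: 11.58
eef_pos: [0.5963, 0.2082, 0.1028]
tool_rot: [0.0, 0.769, 0.639, -0.001]
contact_force: [-3.1, -12.0, -0.1]
gripper_width: 0.344
t 11.575 tube centre along -0.0102 across -0.0005 axis z 0.1115 nose dir across/up deg [ 0.17 -0.13]
F along -12.4 across -0.9 up -0.1 w 29.34
[[np.float64(0.0038), np.float64(0.0005), np.float64(-0.0005)], [np.float64(-0.07), np.float64(0.13), np.float64(-0.17)]]
```

```bash
python3 -m crank '[[[0.0025,0.0003,-0.0003],[0,0.1,-0.1],0.0],[[0.002,0.0002,-0.0002],[0,0.05,-0.1],0.0],[[0,0,0],[0,0,0],0.0],[[0,0,0],[0,0,0],0.0],[[0,0,0],[0,0,0],0.0],[[0,0,0],[0,0,0],0.0]]'; python3 where.py -0.0065 0 0.112 1
cat > look.py <<'E'
from inhand import *
from station import bot
import sys
o=bot.get_obs(); pos,q=o["eef_pos"],o["tool_rot"]
snap(bot,"wrist",sys.argv[1])
E,K,R=run(sys.argv[1],pos,q)
E
python3 look.py f_w
```

```text
t: 12.32
eef_pos: [0.5972, 0.2114, 0.1029]
tool_rot: [-0.0, 0.769, 0.64, -0.001]
contact_force: [-3.6, -14.8, -1.4]
gripper_width: 0.344
t 12.325 tube centre along -0.0069 across -0.0002 axis z 0.1116 nose dir across/up deg [ 0.   -0.08]
F along -15.2 across -0.9 up -1.4 w 29.35
[[np.float64(0.0004), np.float64(0.0002), np.float64(-0.0004)], [np.float64(-0.12), np.float64(0.08), np.float64(-0.0)]]
orange [[ 4.200e+01  3.195e+02  9.570e-02 -0.000e+00 -1.420e-02]
 [ 5.400e+01  3.195e+02  9.190e-02 -0.000e+00 -1.670e-02]
 [ 6.600e+01  3.195e+02  8.870e-02  1.000e-04 -1.700e-02]
 [ 7.800e+01  3.195e+02  8.540e-02 -0.000e+00 -1.720e-02]
 [ 9.000e+01  3.195e+02  8.200e-02 -0.000e+00 -1.780e-02]
 [ 1.020e+02  3.200e+02  7.870e-02 -0.000e+00 -1.670e-02]
 [ 1.140e+02  3.195e+02  7.530e-02 -0.000e+00 -1.700e-02]
 [ 1.260e+02  3.195e+02  7.180e-02 -0.000e+00 -1.730e-02]
 [ 1.380e+02  3.195e+02  6.820e-02 -0.000e+00 -1.690e-02]
 [ 1.500e+02  3.200e+02  6.460e-02 -2.000e-04 -1.680e-02]]
blue [[ 1.530e+02  3.200e+02  6.380e-02 -0.000e+00 -2.110e-02]
 [ 1.650e+02  3.195e+02  6.030e-02 -0.000e+00 -2.130e-02]
 [ 1.770e+02  3.205e+02  5.660e-02 -1.000e-04 -2.110e-02]
 [ 2.330e+02  3.200e+02  3.880e-02 -1.000e-04 -2.150e-02]
 [ 2.450e+02  3.200e+02  3.460e-02 -1.000e-04 -2.100e-02]
 [ 2.570e+02  3.200e+02  3.050e-02 -1.000e-04 -2.110e-02]
 [ 2.690e+02  3.200e+02  2.630e-02 -1.000e-04 -2.120e-02]]
block top tool z -0.024912793060680026 top slope [np.float64(-0.0249), np.float64(-0.0249), np.float64(-0.0249), np.float64(-0.0249)]
[ 46  46  46  46  46  47  45  52  80  90  93  98 104 110 112 113 114 114
 114 115 114 115]
```

View pics/f_w.png

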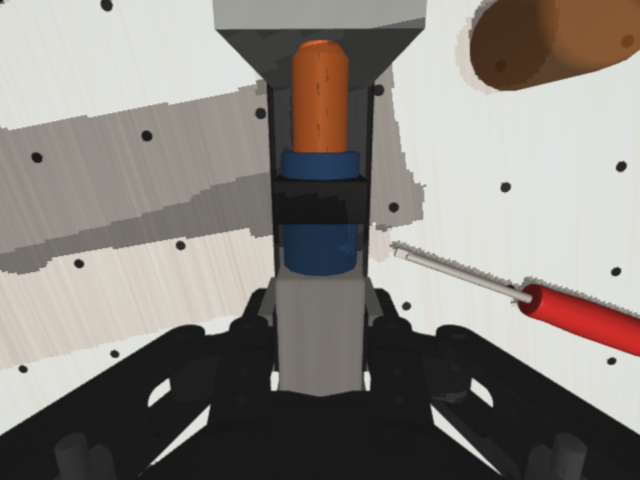

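No slip in hand: the block edge is still at rows 275-276. Compression is 21.3 mm by force and 21.1 mm by position, and the nose (col 320) is centred on the tall plate (216-426). I'll lower in stages.

```bash
python3 -m crank '[[[0.0004,0,0.002],[0,0.05,0],0.0],[[0,0,0.003],[0,0,0],0.0],[[0,0,0.003],[0,0,0],0.0],[[0,0,0.003],[0,0,0],0.0],[[0,0,0],[0,0,0],0.0],[[0,0,0],[0,0,0],0.0]]'; python3 where.py -0.0065 0 0.090 1
```

```text
t: 13.12
eef_pos: [0.5981, 0.2116, 0.0923]
tool_rot: [-0.0, 0.769, 0.639, -0.0]
contact_force: [-1.6, -14.3, -0.6]
gripper_width: 0.344
t 13.125 tube centre along -0.0066 across 0.0007 axis z 0.1010 nose dir across/up deg [ 0.05 -0.  ]
F along -14.3 across 1.0 up -0.6 w 29.34
[[np.float64(0.0001), np.float64(-0.0007), np.float64(0.011)], [np.float64(-0.03), np.float64(0.0), np.float64(-0.05)]]
```

```bash
python3 -m crank '[[[0,-0.0003,0.003],[0,0,0],0.0],[[0,-0.0003,0.003],[0,0,0],0.0],[[0,0,0.003],[0,0,0],0.0],[[0,0,0.003],[0,0,0],0.0],[[0,0,0],[0,0,0],0.0],[[0,0,0],[0,0,0],0.0]]'; python3 where.py -0.0065 0 0.080 1
python3 - <<'E'
from h import *
from station import bot
p,d,E,K=snap(bot,"scene","g_s")
cv2.imwrite("pics/gz.png",cv2.resize(p[130:330,300:480][:,:,::-1],None,fx=3,fy=3,interpolation=2))
E
```

```text
t: 13.88
eef_pos: [0.5977, 0.2117, 0.0804]
tool_rot: [-0.0, 0.769, 0.639, -0.0]
contact_force: [-1.6, -14.5, -1.4]
gripper_width: 0.345
t 13.875 tube centre along -0.0065 across 0.0002 axis z 0.0891 nose dir across/up deg [ 0.05 -0.  ]
F along -14.5 across 1.0 up -1.4 w 29.42
[[np.float64(0.0), np.float64(-0.0002), np.float64(0.0091)], [np.float64(-0.01), np.float64(0.0), np.float64(-0.05)]]
```

View pics/gz.png

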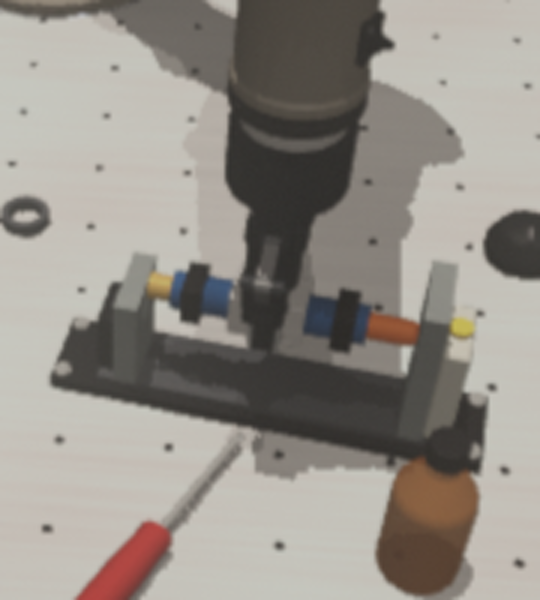

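The spigot now hangs between the ports, just inside the short plate with no added force. I'll continue down to the axis.

```bash
python3 -m crank '[[[0,0,0.003],[0,0,0],0.0],[[0,0,0.003],[0,0,0],0.0],[[0,0,0.003],[0,0,0],0.0],[[0,0,0.002],[0,0,0],0.0],[[0,0,0],[0,0,0],0.0],[[0,0,0],[0,0,0],0.0]]'; python3 where.py -0.0065 0 0.070 1
```

```text
t: 14.68
eef_pos: [0.597, 0.2129, 0.0684]
tool_rot: [-0.001, 0.769, 0.64, -0.0]
contact_force: [-0.4, -10.6, -7.7]
gripper_width: 0.342
t 14.675 tube centre along -0.0054 across -0.0007 axis z 0.0771 nose dir across/up deg [-0.    0.02]
F along -10.5 across 1.5 up -7.7 w 29.23
[[np.float64(-0.0011), np.float64(0.0007), np.float64(0.0071)], [np.float64(-0.07), np.float64(-0.02), np.float64(0.0)]]
```

```bash
python3 -m crank '[[[0,0,0.003],[0,0,0],0.0],[[0,0,0.003],[0,0,0],0.0],[[0,0,0.002],[0,0,0],0.0],[[0,0,0],[0,0,0],0.0],[[0,0,0],[0,0,0],0.0],[[0,0,0],[0,0,0],0.0]]'; python3 where.py -0.0065 0 0.070 1
```

```text
t: 15.42
eef_pos: [0.5976, 0.2137, 0.0614]
tool_rot: [-0.001, 0.768, 0.64, 0.001]
contact_force: [-2.1, -10.7, -1.5]
gripper_width: 0.34
t 15.425 tube centre along -0.0046 across -0.0002 axis z 0.0701 nose dir across/up deg [-0.03  0.11]
F along -10.9 across -0.1 up -1.5 w 29.02
[[np.float64(-0.0019), np.float64(0.0002), np.float64(0.0001)], [np.float64(-0.02), np.float64(-0.11), np.float64(0.03)]]
```

The nose has popped into the tall recess: force fell to 10.9 N, which puts its tip at about 98-99 mm. Now I'll ease the tube back so the spigot enters the short recess.

```bash
python3 -m crank '[[[-0.002,0,0],[0,-0.05,0],0.0],[[-0.002,0,0],[0,-0.05,0],0.0],[[-0.002,0,0],[0,0,0],0.0],[[-0.002,0,0],[0,0,0],0.0],[[0,0,0],[0,0,0],0.0],[[0,0,0],[0,0,0],0.0]]'; python3 where.py -0.017 0 0.070 1
```

```text
t: 16.18
eef_pos: [0.5966, 0.2076, 0.0616]
tool_rot: [-0.001, 0.768, 0.64, 0.001]
contact_force: [-1.0, -6.9, -1.9]
gripper_width: 0.348
t 16.175 tube centre along -0.0108 across -0.0001 axis z 0.0703 nose dir across/up deg [-0.09  0.13]
F along -7.0 across 0.3 up -1.9 w 29.69
[[np.float64(-0.0062), np.float64(0.0001), np.float64(0.0003)], [np.float64(0.03), np.float64(-0.13), np.float64(0.09)]]
```

```bash
python3 -m crank '[[[-0.0015,0,0],[0,-0.1,0.1],0.0],[[-0.0015,0,0],[0,0,0],0.0],[[-0.0015,0,0],[0,0,0],0.0],[[0,0,0],[0,0,0],0.0],[[0,0,0],[0,0,0],0.0],[[0,0,0],[0,0,0],0.0]]'; python3 where.py -0.017 0 0.070 1
```

```text
t: 16.92
eef_pos: [0.5959, 0.2043, 0.0616]
tool_rot: [-0.0, 0.768, 0.64, 0.001]
contact_force: [-0.8, -6.0, -3.7]
gripper_width: 0.339
t 16.925 tube centre along -0.0142 across -0.0002 axis z 0.0703 nose dir across/up deg [-0.04  0.1 ]
F along -6.1 across 0.3 up -3.7 w 28.94
[[np.float64(-0.0029), np.float64(0.0002), np.float64(0.0003)], [np.float64(0.04), np.float64(-0.1), np.float64(0.04)]]
```

```bash
python3 -m crank '[[[-0.0012,0,0],[0,-0.1,0],0.0],[[-0.0012,0,0],[0,0,0],0.0],[[0,0,0],[0,0,0],0.0],[[0,0,0],[0,0,0],0.0],[[0,0,0],[0,0,0],0.0]]'; python3 where.py -0.017 0 0.070 1
```

```text
t: 17.55
eef_pos: [0.5954, 0.2031, 0.0617]
tool_rot: [-0.0, 0.768, 0.64, 0.001]
contact_force: [0.1, -5.1, -2.8]
gripper_width: 0.343
t 17.55 tube centre along -0.0154 across -0.0004 axis z 0.0704 nose dir across/up deg [-0.1   0.07]
F along -5.0 across 1.0 up -2.8 w 29.31
[[np.float64(-0.0016), np.float64(0.0004), np.float64(0.0004)], [np.float64(0.04), np.float64(-0.07), np.float64(0.1)]]
```

```bash
python3 -m crank '[[[-0.001,0.0002,0.0003],[0,0,0],0.0],[[-0.0008,0.0002,0],[0,0,0],0.0],[[0,0,0],[0,0,0],0.0],[[0,0,0],[0,0,0],0.0],[[0,0,0],[0,0,0],0.0]]'; python3 where.py -0.017 0 0.070 1;python3 -m crank '[[[-0.0008,0,0],[0,0,0],0.0],[[0,0,0],[0,0,0],0.0],[[0,0,0],[0,0,0],0.0]]'; python3 where.py -0.017 0 0.070 1
```

```text
t: 18.18
eef_pos: [0.5953, 0.2019, 0.0614]
tool_rot: [-0.001, 0.768, 0.641, 0.001]
contact_force: [-1.1, -0.7, -4.4]
gripper_width: 0.343
t 18.175 tube centre along -0.0166 across -0.0004 axis z 0.0701 nose dir across/up deg [-0.13  0.1 ]
F along -0.9 across -0.9 up -4.4 w 29.28
[[np.float64(-0.0004), np.float64(0.0004), np.float64(0.0001)], [np.float64(0.01), np.float64(-0.1), np.float64(0.13)]]
t: 18.55
eef_pos: [0.5953, 0.2019, 0.0614]
tool_rot: [-0.001, 0.768, 0.641, 0.001]
contact_force: [0.2, 4.6, -4.6]
gripper_width: 0.341
t 18.55 tube centre along -0.0167 across -0.0004 axis z 0.0701 nose dir across/up deg [-0.16  0.15]
F along 4.6 across -0.6 up -4.6 w 29.16
[[np.float64(-0.0004), np.float64(0.0004), np.float64(0.0001)], [np.float64(0.02), np.float64(-0.15), np.float64(0.16)]]
```

The spigot has bottomed: the position is stuck at -16.7 mm and the axial force reversed. I'll relax that 0.8 mm and lower gently, so the tube settles on its recess floors before release.

```bash
python3 -m crank '[[[0.0008,0.0003,0.001],[0,0,0.1],0.0],[[0,0,0.001],[0,0,0],0.0],[[0,0,0],[0,0,0],0.0],[[0,0,0],[0,0,0],0.0]]'; python3 where.py -0.017 0 0.0675 1; python3 -m crank '[[[0,0,0.001],[0,0,0],0.0],[[0,0,0],[0,0,0],0.0],[[0,0,0],[0,0,0],0.0]]'; python3 where.py -0.017 0 0.0665 1
```

```text
t: 19.05
eef_pos: [0.5961, 0.2017, 0.0597]
tool_rot: [-0.0, 0.768, 0.64, 0.001]
contact_force: [-1.5, 2.6, 1.7]
gripper_width: 0.344
t 19.05 tube centre along -0.0167 across 0.0004 axis z 0.0684 nose dir across/up deg [-0.03  0.12]
F along 2.3 across -2.0 up 1.7 w 29.4
[[np.float64(-0.0004), np.float64(-0.0004), np.float64(0.0009)], [np.float64(0.06), np.float64(-0.12), np.float64(0.03)]]
t: 19.42
eef_pos: [0.5962, 0.2016, 0.0588]
tool_rot: [-0.0, 0.768, 0.64, 0.001]
contact_force: [-0.9, 3.4, 4.9]
gripper_width: 0.342
t 19.425 tube centre along -0.0167 across 0.0006 axis z 0.0675 nose dir across/up deg [-0.02  0.12]
F along 3.2 across -1.5 up 4.9 w 29.23
[[np.float64(-0.0003), np.float64(-0.0006), np.float64(0.001)], [np.float64(0.08), np.float64(-0.12), np.float64(0.02)]]
```

Upward force shows it's resting now. I'll back off slightly to near neutral, look, then release.

```bash
python3 -m crank '[[[0.0005,-0.0003,-0.0012],[0,0,0],0.0],[[0,0,0],[0,0,0],0.0],[[0,0,0],[0,0,0],0.0]]'; python3 where.py -0.017 0 0.0675 1; python3 look.py k_w | tail -3;  python3 - <<'E'
from h import *
from station import bot
p,d,E,K=snap(bot,"scene","k_s")
cv2.imwrite("pics/kz.png",cv2.resize(p[170:320,300:480][:,:,::-1],None,fx=4,fy=4,interpolation=2))
E
```

```text
t: 19.8
eef_pos: [0.5961, 0.2017, 0.0592]
tool_rot: [0.0, 0.769, 0.64, 0.001]
contact_force: [5.0, 2.9, -7.4]
gripper_width: 0.343
t 19.8 tube centre along -0.0167 across 0.0004 axis z 0.0679 nose dir across/up deg [-0.    0.07]
F along 3.8 across 4.4 up -7.4 w 29.29
[[np.float64(-0.0003), np.float64(-0.0005), np.float64(0.0004)], [np.float64(0.1), np.float64(-0.07), np.float64(0.0)]]
block top tool z -0.02482722076402162 top slope [np.float64(-0.0247), np.float64(-0.0248), np.float64(-0.0248), np.float64(-0.0249)]
[ 49  48  49  49  49  48  53  75  91  96 102 109 115 117 118 119 119 120
 120 121 121 121]
```

View pics/kz.png

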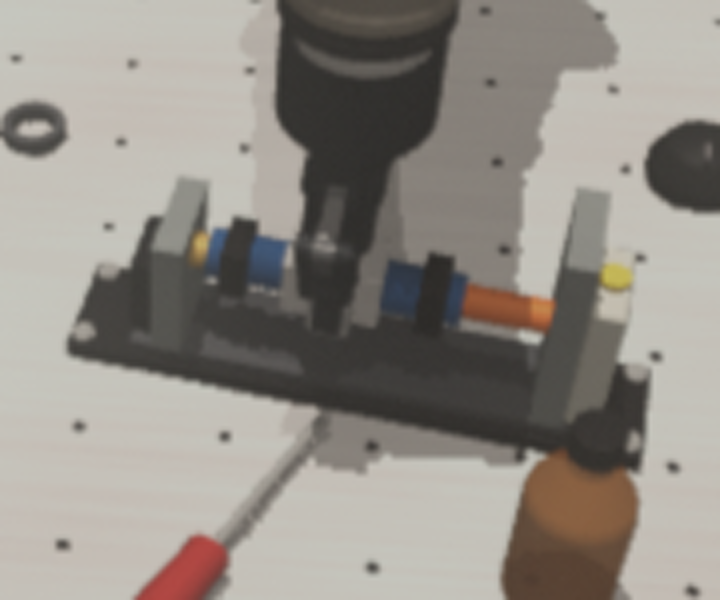

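View pics/k_w.png

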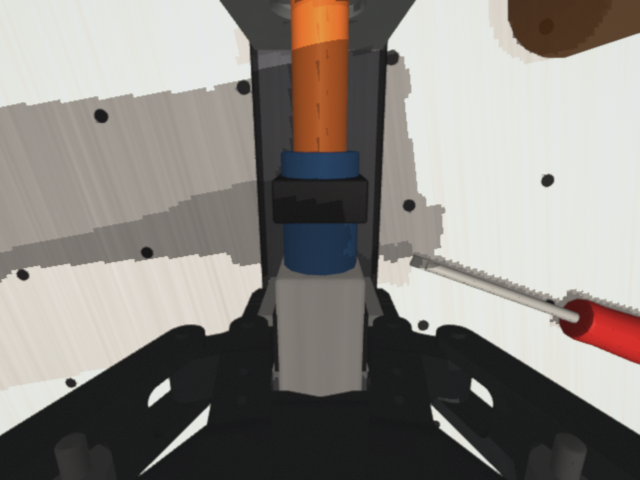

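Both ends are in: the scene crop shows the brass inside the short plate and the nose inside the tall one, and the wrist view shows the nose entering the recess ring at (318,5). I'll ease the slight upward pull and open.

```bash
python3 -m crank '[[[0,0,0.0005],[0,0,0],0.0],[[0,0,0],[0,0,0],0.0],[[0,0,0],[0,0,0],0.0]]' 20; python3 where.py; python3 -m crank '[[[0,0,0],[0,0,0],0.036],[[0,0,0],[0,0,0],0.045],[[0,0,0],[0,0,0],0.06],[[0,0,0],[0,0,0],0.07],[[0,0,0],[0,0,0],0.07],[[0,0,0],[0,0,0],0.07]]'; python3 where.py
```

```text
t: 20.27
eef_pos: [0.5961, 0.2017, 0.0592]
tool_rot: [0.0, 0.769, 0.64, 0.001]
contact_force: [5.2, 1.9, -3.4]
gripper_width: 0.342
t 20.275 tube centre along -0.0167 across 0.0004 axis z 0.0679 nose dir across/up deg [-0.    0.08]
F along 2.8 across 4.8 up -3.4 w 29.24
t: 21.02
eef_pos: [0.5955, 0.2018, 0.0591]
tool_rot: [-0.0, 0.769, 0.64, 0.001]
contact_force: [-0.8, -0.3, 0.3]
gripper_width: 0.821
t 21.025 tube centre along -0.0166 across -0.0001 axis z 0.0678 nose dir across/up deg [-0.01  0.08]
F along -0.4 across -0.7 up 0.3 w 70.07
```

Released. I'll withdraw straight up and check.

```bash
python3 -m crank '[[[0,0,-0.01],[0,0,0],0.07],[[0,0,-0.03],[0,0,0],0.07],[[0,0,-0.05],[0,0,0],0.07],[[0,0,-0.06],[0,0,0],0.07],[[-0.03,0,-0.05],[0,0,0],0.07],[[-0.04,0,-0.03],[0,0,0],0.07],[[0,0,0],[0,0,0],0.07],[[0,0,0],[0,0,0],0.07]]'; python3 where.py
python3 - <<'E'
from h import *
from station import bot
snap(bot,"wrist","m_w")
p,d,E,K=snap(bot,"scene","m_s")
cv2.imwrite("pics/mz.png",cv2.resize(p[170:320,300:480][:,:,::-1],None,fx=4,fy=4,interpolation=2))
snap(bot,"top","m_t")
E
```

```text
t: 22.02
eef_pos: [0.5824, 0.1333, 0.2892]
tool_rot: [-0.001, 0.768, 0.64, 0.001]
contact_force: [0.5, 0.4, -1.4]
gripper_width: 0.822
t 22.025 tube centre along -0.0864 across -0.0006 axis z 0.2979 nose dir across/up deg [-0.02  0.13]
F along 0.5 across 0.5 up -1.4 w 70.19
```

View pics/m_w.png

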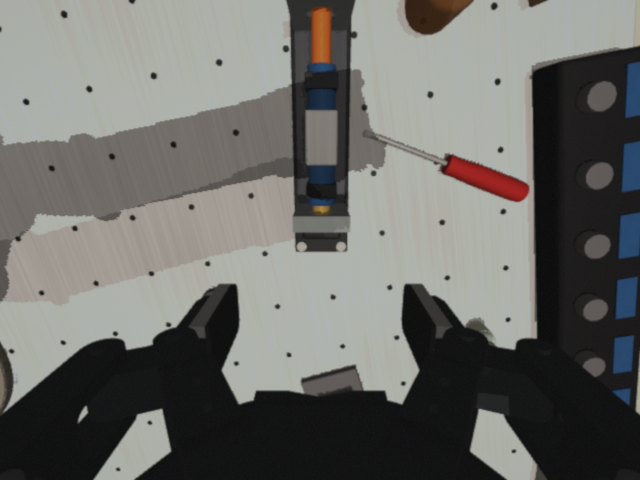

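View pics/mz.png

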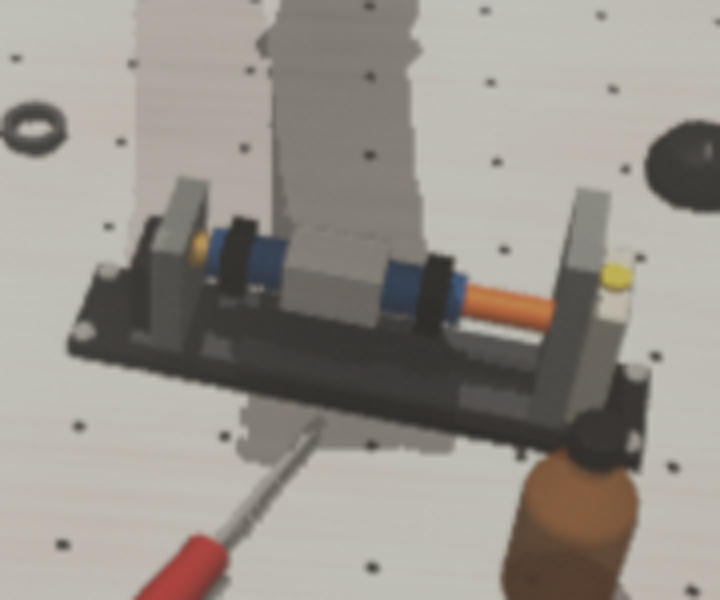

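View pics/m_t.png

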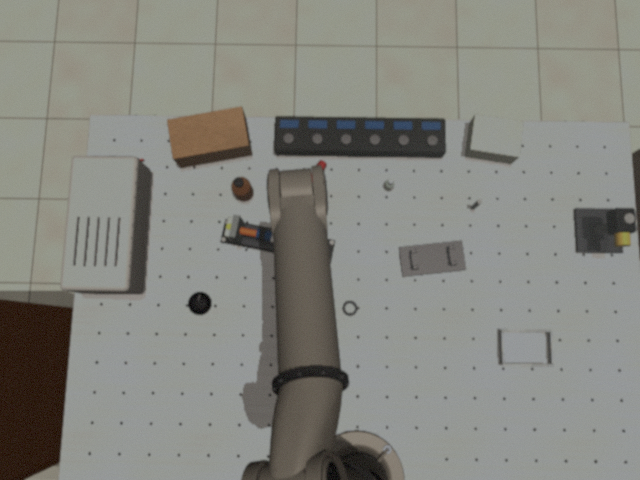

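The tube stays between the ports on its own. In the wrist view its block is at (305-337, 108-166) and the brass end at (321,210) meets the short plate. I'll quantify the seating.

```bash
python3 - <<'E'
from h import *
p,d,E,K=load("m_w.npz"); W=cloud(d,E,K)
a=np.array([.1813,.98343]); n=np.array([a[1],-a[0]]); mid=np.array([.59875,.21762])
g=cv2.cvtColor(p,cv2.COLOR_RGB2GRAY).astype(int); S=cv2.cvtColor(p,cv2.COLOR_RGB2HSV)[...,1].astype(int)
print("col320 S",S[100:116,320],S[158:174,320]); print("short plate front",g[205:222,304],g[205:222,338])
f=lambda u,v,z:((plane(u,v,z,E,K)[:2]-mid)@a, (plane(u,v,z,E,K)[:2]-mid)@n)
print("block top z",[np.nanmedian(W[r:r+8,312:330,2]).round(4) for r in (112,130,150)], "cols",[np.nanmedian(W[115:158,c:c+3,2]).round(4) for c in (310,316,322,328,333)])
for r in (110,165): 
  print(r,f(320.5,r,.085))
print("short face",f(304,212,.0895),f(338,212,.0895))
h=cv2.cvtColor(p,cv2.COLOR_RGB2HSV).astype(int)
b=(h[...,0]>15)&(h[...,0]<32)&(h[...,1]>90); b[:195]=0;b[225:]=0;b[:,:300]=0;b[:,345:]=0
ys,xs=np.where(b);print("brass rows",ys.min(),ys.max(),xs.min(),xs.max())
bl=(h[...,0]>95)&(h[...,0]<125)&(h[...,1]>110); bl[215:]=0; bl[:60]=0; bl[:,:300]=0; bl[:,345:]=0; ys,xs=np.where(bl); print("blue rows",ys.min(),ys.max(), f(320.5,ys.max()+.5,.0695), f(320.5,ys.min()-.5,.0695+.013))
cv2.imwrite("pics/mwz.png",cv2.resize(p[0:260,260:380][:,:,::-1],None,fx=2.3,fy=2.3,interpolation=2))
E
```

```text
col320 S [148 148 159 152 152 152 146 159 152  68  10  21  20  18  20  20] [ 20  20  20  20  20  21  17  30 122 155 155 148 155 149 155 150]
short plate front [ 47  46  45  46  46  45  45  46  46  45  53  89 111 117 118 118 117] [ 46  45  46  47  44  46  46  45  45  45  52  89 112 118 119 119 119]
block top z [np.float64(0.0839), np.float64(0.084), np.float64(0.0841)] cols [np.float64(0.084), np.float64(0.084), np.float64(0.0841), np.float64(0.0841), np.float64(0.084)]
110 (np.float64(0.007121402176820686), np.float64(-0.00032726019325387255))
165 (np.float64(-0.04191672364066902), np.float64(-0.0003178068512061438))
short face (np.float64(-0.08624167032658098), np.float64(-0.016265591998953038)) (np.float64(-0.08624946585099887), np.float64(0.016599518438332312))
brass rows 206 214 312 330
blue rows 64 204 (np.float64(-0.0826090313864364), np.float64(-0.0002845572347140146)) (np.float64(0.04609674194745953), np.float64(-0.00033067607453752444))
```

View pics/mwz.png

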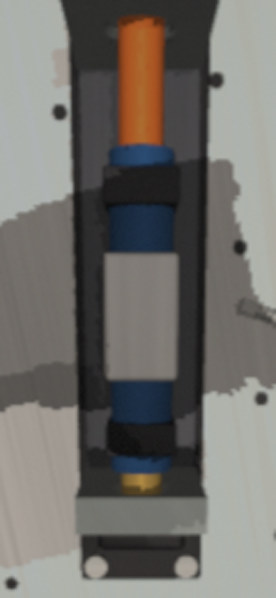

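Block centre is at -17.3 mm along the axis (-17.0 means fully home) with its top level at 84 mm, so the tube is resting on the recess floors. The bystanders show at the same top-view pixels as before, apart from the screwdriver, which the arm partly hides there; in the wrist and scene views it is where it was. Handing in.

```bash
python3 - <<'E'
from station import bot
print(bot.hand_in()); print(bot.get_obs()["t"])
E
```

```text
the job is handed in; nothing more can be done
None
the job is handed in; nothing more can be done
```

The tube is fitted between the two ports, with the orange nose in the tall port and the brass spigot in the short one. The gripper let go and withdrew, and I handed the job in at about 22 s of the 72 s allowed.

**How it went:** I gripped the tube by its block and pressed the nose on the tall face above the recess. It went in about 21 mm of its 25 mm, and spring force and position agreed. I then lowered the tube until the nose popped into its recess, eased it back until the spigot bottomed, and settled it on the recess floors before opening.

**Last checks:**
- **Along the axis:** the tube centre measured -17.3 mm from the bench middle, by sight after release. Fully home is -17.0 mm.
- **Level:** the block top is level at 84 mm, so the tube sits about 3 mm below the port axis, as expected with the clearance in the recesses.
- **Tube in the bench:** it stayed put after the gripper withdrew. During the fit I saw no wrist reading above about 15 N.
- **Bystanders:** they looked unmoved in the pictures. The arm partly hid the screwdriver from above, but it was in place in the other two views.

**Small disagreements:**
- **Force against position:** midway through the push, they differed by about 1 mm on how far the nose was in. They agreed again at full compression, with no slip in hand.
- **Forces while settling:** there were brief sideways and vertical forces of 4–8 N on the held tube, and opening the gripper cleared them. While bottoming the spigot I overshot slightly, to 4.6 N, and backed off 0.8 mm.

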